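# Open the push-and-turn cap of the cleaner jug

## Task

Open the square cleaner jug held in the steel holder on the plank: push its safety cap straight down, twist it anticlockwise (seen from above) while it is down, and lift it off. Finish still holding the cap in the gripper, level and still, straight above the open mouth and about 8 cm clear of it so that drips fall back in; do not put it down or let go. Leave everything else on the plank where it is.

Things in the scene. Friction and masses are not known exactly. Their poses are not given: they have to be found in the camera images.
- cap_mid (a point): Centre (half-way up) of the jug's grey safety cap, locked on the jug at first: a sixteen-sided drum 50 mm across the flats, 34 mm high (17 mm above and below this point), 25 to 50 g. z up its axis, x to the middle of a flat (a flat every 22.5 degrees). Grip it firmly (40 N) across two flats from above. Locked, its lower edge is 20 mm above the shoulder; it presses down up to 8 mm.
- cap_foot (a point): Centre of the cap's lower edge, 17 mm below its centre. Tabs inside lock under lugs on the neck: as it sits the cap cannot be pulled off or turned over about 6 degrees. Pressed down at least 4 mm (aim for 6) it turns anticlockwise seen from above, not clockwise. Turned 50 to 130 degrees (aim for 80) it lifts straight off; once past 50 degrees it need not be pressed.
- jug_mouth (a point): Centre of the jug's mouth as it is with the cap locked on, on the neck's axis, 140 mm above the jug's underside and 11 mm above the centre of the locked cap (the cap hides it). z up; x along the jug's longer side, and along the locked cap's x.
- jug_foot (a point): Centre of the underside of the white plastic cleaner jug: square-cornered body 80 (x) x 64 (y) x 84 mm, shoulder 92 mm up, neck rising from the middle. Fixed in a steel holder (foot plate 110 x 94 mm) on the walnut plank, whose top is 50 mm above the work surface; it cannot move or turn.
- lip (a joint): How far the sprung lip of the jug's mouth, on which the cap rests, is pushed down, in m: 0 with the cap locked, 0.004 when the cap can just turn, 0.008 at the stop, -0.0015 with the cap off. The spring pushes up with 5 N at 0, 10 N at 0.004, 12 N at 0.006 and 14 N at 0.008.
- mug: Blue enamel mug, 80 mm across, 85 mm high; body origin at the centre of its underside.
- knob_spare: Spare tagine lid knob of terracotta, 44 mm across, 46 mm high, standing 105 to 130 mm from the jug's axis; origin at the centre of its underside.
- spice_jar: Small glass spice jar, 44 mm across, 75 mm high, standing 105 to 135 mm from the jug's axis on the side away from the spare knob; origin at the centre of its underside.
- oil_bottle: Tall round glass oil bottle, 60 mm across, 170 mm high; origin at the centre of its underside.
- pot_holder: Hard silicone pot holder, 150 x 150 x 8 mm, lying flat; origin at the centre of its underside.
- egg_cup: White egg cup, 50 mm across, 55 mm high; origin at the centre of its underside.
There are look-alikes about, which are no part of the job. Leave any green look-alike of the part that bears cap_mid alone.

How it is judged:
On the way, in this order (a step that is already met when the one before it is completed fails the run):
1. the cap is pressed down on the jug's sprung mouth (4 mm or more) (value of joint lip above 0.004 m), for 0.1 s.
2. the cap, still down on the neck, is turned at least 46 degrees (angle between the x axis of cap_mid and the x axis of jug_mouth, either way round above 0.8 rad and z of cap_mid in the frame of jug_mouth below 0 m), for 0.1 s.
At the end, for the whole second after the job is handed in: The gripper still holds the cap: fingers press on it with over 1 N, it touches no part of the jug, its centre is 50 to 180 mm above the mouth and within 30 mm of the neck's axis sideways, within 0.25 rad of level, moving slower than 30 mm/s, and no bystander has moved more than 30 mm (z of cap_mid in the frame of jug_mouth between 0.05 and 0.18 m and horizontal distance between cap_mid and jug_mouth below 0.03 m and angle between cap_mid's own z axis and vertical below 0.25 rad and contact force between the fingers and cap above 1 N and contact force between cap and jug below 0.05 N and linear speed of cap below 0.03 m/s and not (distance of any of mug, knob_spare, spice_jar, oil_bottle, pot_holder, egg_cup from where it was at the start of the episode above 0.03 m)); the arm keeps its last pose, push and grip.
It fails at once if another thing on the plank is moved more than 30 mm (distance of any of mug, knob_spare, spice_jar, oil_bottle, pot_holder, egg_cup from where it was at the start of the episode above 0.03 m).
It also fails if it takes over 38 s, if anything falls off the work surface, if the arm or the gripper's body presses on something with over 40 N, if the wrist force passes 120 N, or if a joint passes its speed limit or range.

## Robot

A 6-joint arm with a two-finger parallel gripper is mounted at the origin on the work surface. World frame = base frame: x ahead of the robot, y to its left, z up, the work surface at z = 0. Lengths are in m, angles in rad, forces in N, time in s.
With the tool pointing down it reaches from about 0.25 to 0.775 m from the base axis. Payload 4 kg.
Tool frame: the origin (TCP) lies midway between the tips of the shut fingers; the grasp point (between the pads) lies 19 mm behind it (robot.tcp_to_grasp is the distance from the TCP to the grasp point, in m); z points along the fingers, y is the line along which they close (so a half turn about z gives the same grasp; the last joint's range is limited). The gripper opens to 94 mm and grips with 3 to 60 N. Pads are 16 mm wide; open, the fingers measure 119 mm over their backs; the gripper's body (75 mm by 177 mm) begins 78 mm behind the grasp point.
Start: joints at [-1.307, 0.087, 1.371, -0, 1.684, -0.103], TCP at [0.197, -0.513, 0.206] pointing down, gripper open.
Joint ranges: [-3.1, 3.1], [-0.76, 2.03], [0.27, 2.55], [-1.08, 4.22], [0.17, 2.65], [-2.57, 2.57]. Speed limits (rad/s): [2.79, 2.79, 3.14, 3.14, 3.14, 3.14].

## Interface

Orientations are given as [roll, pitch, yaw] about the fixed x, y, z axes, in that order (R = Rz(yaw) Ry(pitch) Rx(roll)).
In Python, from bench import robot, viewer gives the robot as it stands. The module is installed in compiled form; this text tells all that it offers.
- The arm moves only by the shell command python3 -m handwheel 'ROWS' [OPENING]. ROWS is JSON, a list of rows, each a list of 6 numbers: the shift along the tool's x, y, z in units of 0.2 m (1.0 is 0.2 m), then the turn, a rotation vector about the tool's x, y, z in units of 30 degrees (1.0 is 30 degrees). In form: [[x, y, z, wx, wy, wz], ...]. A call has 1 to 10 rows; each row is the pose to reach, as a shift and turn from the pose commanded when the call began, along the tool's axes at that moment; what a row does not reach only later rows make up. A row lasts 1/12 s, in which the tool goes at most 41.7 mm and 7.16 degrees, less where a joint would pass 70% of its speed; a pose out of reach is approached as far as the arm can. A call with a number of a shift or a turn outside -1 to 1 is refused whole. A call with a gripper value outside its range is refused whole. OPENING is the gripper's target within -1 to 1 (shut at 1, half-way at 0, fully open at -1), set as the call begins (- or left out, the last holds). The fingers move at their own pace and stop on an object; the grip force is fixed at half the most. Time passes only in rows, so rows that repeat a pose let the fingers close. It gives the time, the measured TCP pose, the force, the opening and the grip force at its end, in the units of the state.
- robot.get_obs(): the state, without advancing time (a new reading comes with each control period).
- viewer.snapshot(name): name is "scene" or "top" or "wrist"; returns the picture (420x560x3 uint8, red, green, blue); there is no depth.
- viewer.calibration(name): a dict with "fx", "fy", "cx", "cy" (pixels), "R" (3x3) and "t" (3): a world point X has camera coordinates R X + t. Camera axes: x right, y down, z forward; pixel columns grow to the right and rows downward; lengths in m; the calibration is good to about 2 mm. A picture is of the moment at which its call begins: read the wrist's pose just before it. calibration takes no time and is no camera call; for the wrist camera it gives the pose at the moment of the call.
- robot.close_job(): hands the job in; it is judged then, once.
The state is a dict: "time": time; "joint_positions": joint angles; "qvel": joint speeds; "joint_torque": joint torques, N m; "tool_pos": TCP position; "ee_rot": TCP orientation; "wrist_force": force on the tool from outside, world axes, zero at the start; "wrist_torque": the same for the moment, N m; "width": finger opening in m; "finger_force": force on a finger pad.
Only numpy, scipy, OpenCV 4.12 (cv2) and the standard library are available. Lean on these libraries where they do the work, as an engineer would, in place of code of your own. Each camera call takes 0.05 s, during which the arm holds its last target. There are 200 camera calls.

## Working session

There is one attempt and no reset: what is moved stays moved. The work goes in short steps, Python scripts to look and compute and a shell command to move; the robot and the scene stay as the last step left them, time stands still between calls to the robot, and variables do not carry over. Pictures are saved under pics/ and viewed, at most 10 in all, crops included, and the job is handed in when it is done.

```bash
mkdir -p pics; python3 - <<'E'
from bench import robot,viewer
import cv2,numpy as np
a=[viewer.snapshot(n) for n in("scene","top")]
for n,i in zip(("scene","top"),a): cv2.imwrite(f"pics/{n}0.png",i[...,::-1])
for n in("scene","top"):
    c=viewer.calibration(n);print(n,{k:np.round(v,3).tolist() for k,v in c.items()})
o=robot.get_obs();print(o["time"],o["tool_pos"],o["ee_rot"],o["width"],robot.tcp_to_grasp)
E
```

```text
scene {'fx': 436.211, 'fy': 436.211, 'cx': 272.851, 'cy': 207.267, 'R': [[-0.341, 0.94, 0.013], [0.715, 0.268, -0.646], [-0.61, -0.211, -0.764]], 't': [0.052, -0.297, 1.533]}
top {'fx': 423.336, 'fy': 423.336, 'cx': 276.923, 'cy': 211.135, 'R': [[-0.002, -1.0, -0.028], [-0.993, 0.005, -0.12], [0.12, 0.027, -0.992]], 't': [0.138, 0.498, 1.012]}
0.1 [ 0.19709076 -0.51296977  0.20443968] [-3.13967809e+00 -1.78249355e-04  3.66738907e-01] 0.09389619741237706 0.0188
```

View pics/scene0.png

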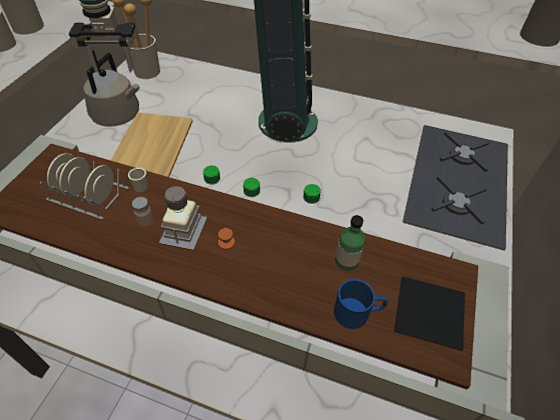

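View pics/top0.png

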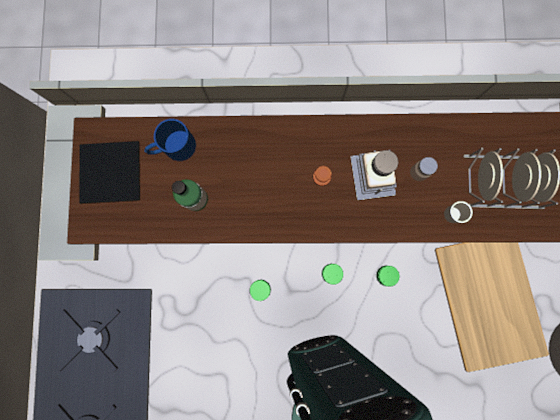

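The scene view shows the jug's grey cap at about (176,193), with the knob at (226,239) and the spice jar at (141,210). In the top view the cap is at (385,162), on a jug whose plate spans about (352-397,152-198). The green discs are the decoys.

```bash
cat > h.py <<'E'
import numpy as np,cv2
from bench import robot,viewer
def ray(c,u,v):
    d=c["R"].T@np.array([(u-c["cx"])/c["fx"],(v-c["cy"])/c["fy"],1]); return -c["R"].T@c["t"],d
def onz(c,u,v,z):
    o,d=ray(c,u,v); return o+d*(z-o[2])/d[2]
def cross(a,b):
    (o,d),(p,e)=a,b
    s=np.linalg.lstsq(np.c_[d,-e],p-o,rcond=None)[0]
    x,y=o+s[0]*d,p+s[1]*e; return (x+y)/2,np.linalg.norm(x-y)
E
python3 - <<'E'
from h import *
cs,ct=viewer.calibration("scene"),viewer.calibration("top")
s=cv2.imread("pics/scene0.png");t=cv2.imread("pics/top0.png")
cv2.imwrite("pics/crops.png",np.hstack([cv2.resize(s[165:255,135:215],(400,450),interpolation=cv2.INTER_CUBIC),cv2.resize(t[140:212,345:409],(400,450),interpolation=cv2.INTER_CUBIC)]))
print(cross(ray(cs,176,194),ray(ct,385,162)))
for z in(.18,.197):print(z,onz(ct,385,162,z),onz(cs,176,194,z))
E
```

```text
(array([ 0.58164499, -0.09537457,  0.1934872 ]), np.float64(0.0005070924015484337))
0.18 [ 0.5849601  -0.09875108  0.18      ] [ 0.57157684 -0.10283432  0.18      ]
0.197 [ 0.5809037  -0.09480569  0.197     ] [ 0.58423472 -0.09309003  0.197     ]
```

View pics/crops.png

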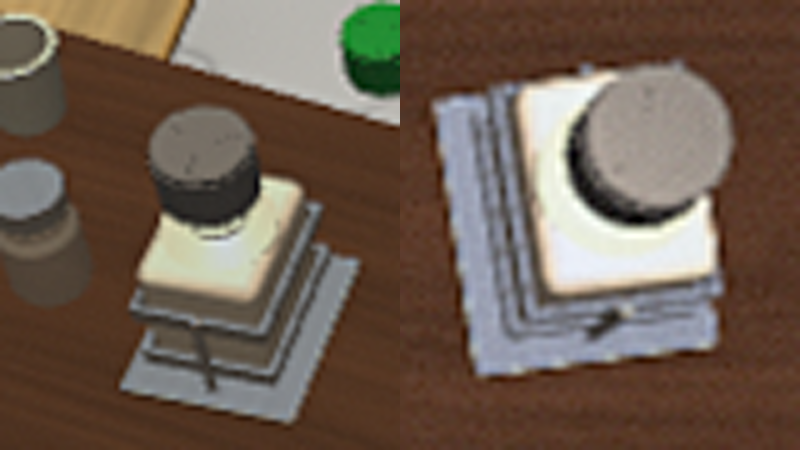

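```bash
R='[[0.83,-0.43,-0.5,0,0,0],[0.83,-0.43,-0.5,0,0,0],[0.83,-0.43,-0.5,0,0,0],[0.83,-0.43,-0.5,0,0,0],[0.83,-0.43,-0.5,0,0,0],[0.83,-0.43,-0.5,0,0,0]]'; python3 - <<'E'
from h import *
c=viewer.calibration("top")
P=[onz(c,345+(u-400)/6.25,140+v/6.25,.053)[:2] for u,v in((435,100),(478,375),(718,345))]
a=P[0]-P[1];b=P[2]-P[1];print(P,np.hypot(*a),np.hypot(*b),np.degrees(np.arctan2(a[1],a[0])),np.degrees(np.arctan2(b[1],b[0]))+90)
print("plate centre",(P[0]+P[2])/2, "captop",onz(c,386.3,162.1,.199))
E
python3 -m handwheel '[[0.83,-0.43,-0.5,0,0,0],[0.83,-0.43,-0.5,0,0,0],[0.83,-0.43,-0.5,0,0,0],[0.83,-0.43,-0.5,0,0,0],[0.83,-0.43,-0.5,0,0,0],[0.83,-0.43,-0.5,0,0,0]]' -1
```

```text
[array([ 0.63097556, -0.04523246]), array([ 0.52224137, -0.05924633]), array([ 0.53334695, -0.15158242])] 0.10963353265895141 0.09300154165235704 7.343904601328603 6.8582192719377275
plate centre [ 0.58216126 -0.09840744] captop [ 0.58018992 -0.09702461  0.199     ]
time: 0.6
tool_pos: [0.3252, -0.3705, 0.3102]
ee_rot: [3.135, -0.004, 0.374]
wrist_force: [0.0, -1.8, 0.7]
width: 0.0941
finger_force: 0.0
```

```bash
python3 -m handwheel '[[0.85,-0.41,0,0,0,0],[0.85,-0.41,0,0,0,0],[0.85,-0.41,0,0,0,0],[0.85,-0.41,0,0,0,0],[0.85,-0.41,0,0,0,0]]'
python3 -m handwheel '[[0.85,-0.41,0,0,0,0.47],[0.85,-0.41,0,0,0,0.47],[0.85,-0.41,0,0,0,0.47],[0.85,-0.41,0,0,0,0.47],[0.85,-0.41,0,0,0,0.47],[0.85,-0.41,0,0,0,0.47],[0.85,-0.41,0,0,0,0.47]]'
python3 - <<'E'
from h import *
i=viewer.snapshot("wrist");c=viewer.calibration("wrist");cv2.imwrite("pics/w1.png",i[...,::-1])
print({k:np.round(v,3).tolist() for k,v in c.items()});o=robot.get_obs();print(o["tool_pos"],np.degrees(o["ee_rot"]),o["joint_positions"])
E
```

```text
time: 1.02
tool_pos: [0.4524, -0.2332, 0.3045]
ee_rot: [-3.14, -0.0, 0.37]
wrist_force: [-0.3, -0.3, 0.3]
width: 0.094
finger_force: 0.0
time: 1.6
tool_pos: [0.5803, -0.0979, 0.3036]
ee_rot: [-3.141, 0.003, 0.123]
wrist_force: [-0.3, -0.2, 0.7]
width: 0.0938
finger_force: 0.0
{'fx': 320.051, 'fy': 320.051, 'cx': 276.833, 'cy': 207.987, 'R': [[0.121, -0.993, -0.0], [-0.966, -0.118, 0.231], [-0.229, -0.028, -0.973]], 't': [-0.168, 0.5, 0.616]}
[ 0.57967404 -0.09889175  0.30425295] [1.79998942e+02 1.43345358e-01 6.94134027e+00] [-2.64797493e-01  1.78937353e-01  1.07418327e+00 -1.01016409e-03
  1.89078275e+00  1.18453293e+00]
```

View pics/w1.png

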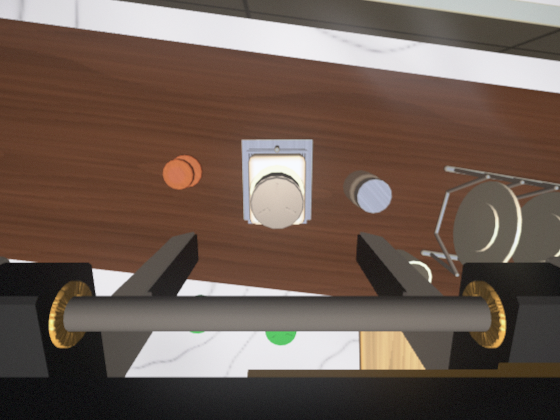

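The wrist view has the cap top at about (277,202), and the jug plate's edges run parallel to the image axes, so the yaw is right. I'll measure the top disc once more.

```bash
python3 - <<'E'
from h import *
c=viewer.calibration("wrist");i=cv2.imread("pics/w1.png")
k=i[165:240,235:320].reshape(-1,3);h=cv2.cvtColor(i,cv2.COLOR_BGR2HSV)
print(i[200,277],i[200,255],i[180,277],i[232,277],i[175,277],i[220,235])
m=(np.abs(i.astype(int)-i[205,277]).max(2)<28).astype(np.uint8)
m=cv2.morphologyEx(m,cv2.MORPH_OPEN,np.ones((3,3)))
cs=[x for x in cv2.findContours(m,0,2)[0] if cv2.pointPolygonTest(x,(277.,205.),False)>=0]
(u,v),r=cv2.minEnclosingCircle(cs[0]);print(u,v,r,cv2.boundingRect(cs[0]))
p=onz(c,u,v,.199);z=(c["R"]@p+c["t"])[2];print(p,"diam",2*r/c["fx"]*z)
g=cv2.cvtColor(i,cv2.COLOR_BGR2GRAY);print(g[202,240:315:1])
E
```

```text
[186 198 211] [182 195 209] [198 212 223] [ 56  73 106] [ 91  96 102] [ 54  73 110]
276.4984436035156 203.46417236328125 25.723155975341797 (252, 179, 50, 49)
[ 0.58142034 -0.09782423  0.199     ] diam 0.04697617024093835
[ 81  77  80 163 180 183 181 183 173 165 156 172 191 195 196 195 197 197
 196 195 197 197 197 200 199 197 198 200 199 198 200 200 199 199 201 198
 200 199 202 199 199 199 199 197 199 197 198 197 196 196 196 194 197 195
 196 196 192 194 194 194 194 192 175 172 162 165 179 180 176 176 176 125
  81  79  76]
```

```bash
python3 -m handwheel '[[0.008,-0.006,0.2,0,0,0],[0.008,-0.006,0.4,0,0,0],[0.008,-0.006,0.55,0,0,0],[0.008,-0.006,0.65,0,0,0],[0.008,-0.006,0.69,0,0,0],[0.008,-0.006,0.69,0,0,0],[0.008,-0.006,0.69,0,0,0]]'
python3 -m handwheel '[[0,0,0,0,0,0],[0,0,0,0,0,0],[0,0,0,0,0,0],[0,0,0,0,0,0],[0,0,0,0,0,0],[0,0,0,0,0,0],[0,0,0,0,0,0],[0,0,0,0,0,0]]' 1
python3 - <<'E'
from h import *
i=viewer.snapshot("wrist");cv2.imwrite("pics/w2.png",i[...,::-1]);o=robot.get_obs();print(o["tool_pos"],np.degrees(o["ee_rot"]))
E
```

```text
time: 2.23
tool_pos: [0.5813, -0.0984, 0.1687]
ee_rot: [3.141, -0.001, 0.119]
wrist_force: [0.2, 0.2, 0.6]
width: 0.0938
finger_force: 0.0
time: 2.9
tool_pos: [0.5814, -0.0972, 0.1675]
ee_rot: [3.141, -0.0, 0.121]
wrist_force: [-0.0, 0.7, 0.4]
width: 0.0498
finger_force: 30.0
[ 0.5814187  -0.09720789  0.16752008] [ 1.79992081e+02 -4.67787011e-03  6.91807117e+00]
```

View pics/w2.png

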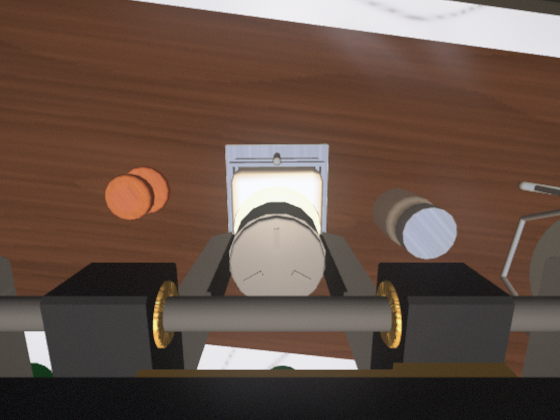

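The cap, at (277,258), is gripped across its flats: 49.8 mm opening, 30 N. Next, press it down.

```bash
python3 -m handwheel '[[0,0,0.01,0,0,0],[0,0,0.02,0,0,0],[0,0,0.03,0,0,0],[0,0,0.03,0,0,0],[0,0,0.03,0,0,0],[0,0,0.03,0,0,0]]'
```

```text
time: 3.45
tool_pos: [0.5815, -0.0972, 0.164]
ee_rot: [3.141, -0.002, 0.121]
wrist_force: [-3.4, 1.1, 8.5]
width: 0.0501
finger_force: 30.0
```

```bash
python3 -m handwheel '[[0,0,0.01,0,0,0],[0,0,0.02,0,0,0],[0,0,0.02,0,0,0],[0,0,0.02,0,0,0],[0,0,0.02,0,0,0]]'
```

```text
time: 3.87
tool_pos: [0.5816, -0.0972, 0.1612]
ee_rot: [3.14, -0.003, 0.121]
wrist_force: [-4.4, 1.1, 11.6]
width: 0.0497
finger_force: 30.0
```

Force 11.6 N and 6.3 mm of travel, so the lip is about 5.8 mm down. Now turn anticlockwise, which is negative about the tool's z.

```bash
python3 -m handwheel '[[0,0,0,0,0,-0.2],[0,0,0,0,0,-0.4],[0,0,0,0,0,-0.6],[0,0,0,0,0,-0.8],[0,0,0,0,0,-0.9],[0,0,0,0,0,-0.9],[0,0,0,0,0,-0.9]]'
python3 - <<'E'
from h import *
o=robot.get_obs();print(o["wrist_torque"],np.degrees(o["ee_rot"]),o["joint_positions"])
E
```

```text
time: 4.45
tool_pos: [0.5834, -0.0977, 0.1618]
ee_rot: [3.136, -0.005, 0.592]
wrist_force: [-0.6, 0.3, 11.1]
width: 0.05
finger_force: 30.0
[0.05832819 0.16524193 0.03792848] [179.65437955  -0.30117918  33.93157406] [-2.61722691e-01  1.85374188e-01  1.34720549e+00 -5.42221711e-07
  1.60101180e+00  7.16871784e-01]
```

```bash
python3 -m handwheel '[[0,0,0.003,0,0,-0.2],[0,0,0.003,0,0,-0.4],[0,0,0.003,0,0,-0.6],[0,0,0.003,0,0,-0.8],[0,0,0.003,0,0,-0.9],[0,0,0.003,0,0,-0.9],[0,0,0.003,0,0,-0.9]]'
python3 -m handwheel '[[0,0,0,0,0,-0.2],[0,0,0,0,0,-0.4],[0,0,0,0,0,-0.6],[0,0,0,0,0,-0.8],[0,0,0,0,0,-0.9],[0,0,0,0,0,-0.9],[0,0,0,0,0,-0.9],[0,0,0,0,0,-0.9]]'
python3 - <<'E'
from h import *
i=viewer.snapshot("wrist");cv2.imwrite("pics/w3.png",i[...,::-1]);o=robot.get_obs();print(o["wrist_torque"],np.degrees(o["ee_rot"]))
E
```

```text
time: 5.03
tool_pos: [0.5837, -0.0977, 0.1614]
ee_rot: [3.133, -0.002, 1.063]
wrist_force: [-0.1, 0.4, 11.6]
width: 0.0496
finger_force: 30.0
time: 5.7
tool_pos: [0.5837, -0.0977, 0.1614]
ee_rot: [3.133, 0.002, 1.535]
wrist_force: [-0.1, 0.5, 11.3]
width: 0.0497
finger_force: 30.0
[ 0.0860756  -0.09764665 -0.00079144] [1.79502984e+02 1.03445886e-01 8.79251380e+01]
```

View pics/w3.png

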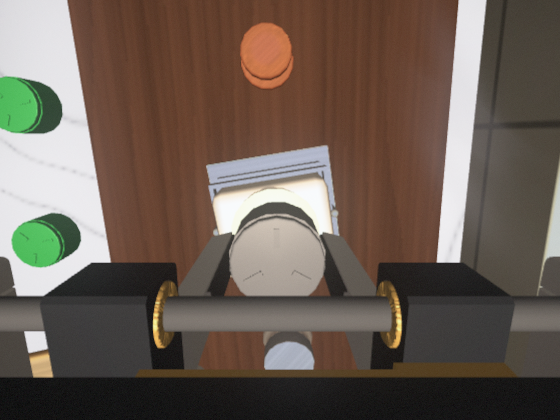

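The marks on the cap turned with the gripper: same place in the image, while the jug is seen rotated by about 81°. Lift.

```bash
python3 -m handwheel '[[0,0,-0.03,0,0,0],[0,0,-0.08,0,0,0],[0,0,-0.15,0,0,0],[0,0,-0.25,0,0,0],[0,0,-0.35,0,0,0],[0,0,-0.45,0,0,0],[-0.005,0.01,-0.52,0,0,0],[-0.005,0.01,-0.56,0,0,0],[-0.005,0.01,-0.56,0,0,0]]'
python3 -m handwheel '[[0,0,0,0,0,0],[0,0,0,0,0,0],[0,0,0,0,0,0],[0,0,0,0,0,0],[0,0,0,0,0,0],[0,0,0,0,0,0]]'
python3 - <<'E'
from h import *
a=viewer.snapshot("wrist");b=viewer.snapshot("scene")
cv2.imwrite("pics/end.png",np.hstack([cv2.resize(a[...,::-1],(400,300)),cv2.resize(b[120:270,90:290,::-1],(400,300))]));o=robot.get_obs();print(o["time"],o["tool_pos"],o["finger_force"],abs(o["qvel"]).max())
E
```

```text
time: 6.5
tool_pos: [0.584, -0.0985, 0.2707]
ee_rot: [3.139, 0.001, 1.534]
wrist_force: [0.2, -0.2, 0.2]
width: 0.0498
finger_force: 30.0
time: 7.0
tool_pos: [0.5832, -0.0982, 0.2683]
ee_rot: [-3.141, -0.0, 1.534]
wrist_force: [-0.1, 0.5, -0.6]
width: 0.0498
finger_force: 30.0
7.1 [ 0.58327076 -0.09824427  0.2686886 ] 29.999958355911076 0.003088856970370574
```

View pics/end.png

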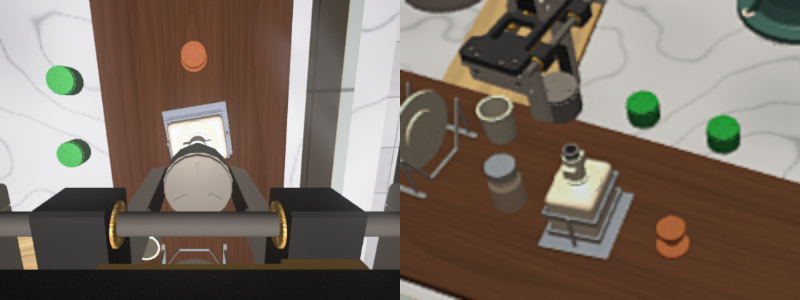

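The jug mouth is open, at right panel (573,155). The cap is held above it, about 90 mm from the mouth to the cap's centre, and the neighbours are in place. Handing in.

```bash
python3 -c "from bench import robot;print(robot.close_job())"
```

```text
the job is handed in; nothing more can be done
None
```

I pressed the cap down about 6 mm, turned it 81° anticlockwise and lifted it off. The job is handed in with the cap held level and still over the open mouth, its lower edge about 7 cm clear and its centre about 9 cm above; no verdict came back.

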